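Wedge a frame rail tight in the assembly jig

ROBOT

A 6-joint arm with a two-finger parallel gripper is mounted at the origin on the work surface. World frame = base frame: x ahead of the robot, y to its left, z up, the work surface at z = 0. Lengths are in m, angles in rad, forces in N, time in s.
With the tool pointing down it reaches from about 0.25 to 0.8 m from the base axis. Payload 3.9 kg.
Tool frame: the origin (TCP) lies midway between the tips of the shut fingers; the grasp point (between the pads) lies 19 mm behind it; z points along the fingers, y is the line along which they close (so a half turn about z gives the same grasp; the last joint's range is limited). The gripper opens to 85 mm and grips with 20 to 120 N. Pads are 22 mm wide; open, the fingers measure 114 mm over their backs; the gripper's body (76 mm by 85 mm) begins 54 mm behind the grasp point. The pads swing forward as they close: fully open they stand 13 mm farther back than shut.
Start: joints at [-1.104, 0.26, -0.138, 1.173, 0, 1.571], TCP at [0.236, -0.469, 0.231] pointing down, gripper open.
Joint ranges: [-2.78, 2.78], [-0.83, 1.72], [-1.28, 1.37], [-1.9, 2.12], [-1.57, 1.48], [-3.14, 3.14]. Speed limits (rad/s): [2.57, 2.57, 3.14, 3.14, 3.14, 3.14].

INTERFACE

Orientations are given as a unit quaternion [w, x, y, z].
In Python, from workcell import manip gives the robot as it stands.
- The arm moves only by the tool move_arm, never from a script. Its arguments are lists of equal length, an entry for each row: "offset": the shift along the tool's x, y, z normalised to -1 to 1, where 1 is 1 m, a list of three; "turn": the turn, a rotation vector about the tool's x, y, z normalised to -1 to 1, where 1 is 60 degrees, a list of three. In form: {"offset": [[x, y, z], ...], "turn": [[wx, wy, wz], ...]}. A call has 1 to 5 rows; each row shifts and turns the commanded pose from where the row before left it, along the tool's axes as they then stand; what a row does not reach is not made up. A row lasts 1/8 s, in which the tool goes at most 62.5 mm and 10.7 degrees, less where a joint would pass 70% of its speed; a pose out of reach is approached as far as the arm can. A call with a number of a shift or a turn outside -1 to 1 is refused whole. A call with a gripper value outside its range is refused whole. "claw" is the closure, from 0 (fully open) to 1 (shut), set as the call begins (left out, the last holds). The fingers move at their own pace and stop on an object; the grip force is fixed at half the most. Time passes only in rows, so rows that do not move let the fingers close. It gives the time, the measured TCP pose, the force, the opening and the grip force at its end, in the units of the state.
- manip.get_state(): the state, without advancing time (a new reading comes with each control period).
- manip.read_camera(name): name is "side" or "top" or "wrist"; returns (picture, depth): 480x640x3 uint8, red, green, blue; 480x640 float32, m along the optical axis (not along the pixel's ray), 0 where there is no reading.
- manip.camera_model(name): a dict with "fx", "fy", "cx", "cy" (pixels), "origin" and "attitude" of the camera in the world. Camera axes: x right, y up, looking along -z (the intrinsics and any distortion apply to the point x, -y, -z); pixel columns grow to the right and rows downward; lengths in m; the calibration is good to about 2 mm. A picture is of the moment at which its call begins: read the wrist's pose just before it. camera_model takes no time and is no camera call; for the wrist camera it gives the pose at the moment of the call.
- manip.sign_off(): hands the job in; it is judged then, once.
Trained networks look in the newest picture that a camera, given by its name, has taken for a name from the list of things; names that differ only in an ending like _2 or _b are one class to them, and where a whole thing is asked for, a point or a joint stands for the part that bears it (a point fixed in the world has none). Each returns a list of dicts, best first, with "score" (0 to 1); they miss things now and then, are a little off and sometimes report something else, mostly with a low value. They report only what shows in the picture. A call takes as long as a camera call. They do not tell look-alikes from the thing itself.
- manip.boxes_of(camera, label): "location" ([column, row] in pixels, amid what is visible of it).
The state is a dict: "t": time; "qpos": joint angles; "joint_vel": joint speeds; "tau": joint torques, N m; "ee_pos": TCP position; "tcp_rot": TCP orientation; "force": force on the tool from outside, world axes, zero at the start; "moment": the same for the moment, N m; "opening": finger opening in m; "finger_force": force on a finger pad.
Only numpy, scipy, OpenCV 4.12 (cv2) and the standard library are available. Lean on these libraries where they do the work, as an engineer would, in place of code of your own. Each camera call takes 0.05 s, during which the arm holds its last target. There are 200 camera calls.

TASK

Pick up the hammer from the mat and drive the wooden wedge home with several light taps on its thick end, backing off between taps, until it no longer advances and clamps the white rail firmly against the stop of the jig; never strike or press hard, and touch the wedge and the rail with nothing but the hammer. Then lay the hammer flat back on the mat and let go, leaving the wedge tight and the other things on the bench where they are.

Things in the scene. Friction and masses are not known exactly. Their poses are not given: they have to be found in the camera images.
- jig: Grey laminated board 200 (x) x 330 (y) x 12 mm, fixed to the bench; the wedge is driven along its +y. Origin on the underside; the board spans x -100..100 and y -135..195 mm from it. On it stands a fixed wooden cleat, its top 48 mm above the bench, whose face (towards +x) slants 1 in 10 from the y axis; it runs from y = -15 to 95 mm at x about -50 mm
- stop: Fixed L-shaped wooden stop on the jig, 34 mm tall above the board; its distance from the cleat differs by up to 4 mm from job to job. Origin at board height on the face that the rail must bear against (it looks to -x of the stop); axes parallel to the jig's. Its end leg stands at y = 145 to 170 mm
- rail: Loose white-painted frame rail, 45 (x) x 178 (y) x 40 mm tall, 0.3 kg, origin at the centre of its underside. It lies on the board between the wedge and the stop, at first 0.3 to 1.5 mm clear of the stop. It is clamped only by the wedge
- wedge: Loose wooden wedge between cleat and rail, 130 mm long (y) x 40 mm tall, 0.1 kg, 33 mm thick at the struck end (-y), 20 mm at the tip (+y). Origin on the underside at mid length; flat side (to the rail) at x = +13 mm, cleat side slants 1 in 10. It slides at up to about 8 N until the slack is gone (20 to 85 mm along the jig's +y), then resistance climbs within a few mm
- wedge_butt (a point): Centre of the wedge's thick end face (33 wide x 40 mm tall, facing -y of the jig), the face to tap; 32 mm above the bench. It is tight when taps or pushes of 8 to 20 N no longer advance it visibly; it then holds itself by friction. More than 30 N on it is too hard
- mat: Fixed rubber mat, 260 (x) x 180 (y) x 4 mm, on the bench, origin at the centre of its underside; the hammer starts and must end lying on it
- hammer: Loose nylon-faced hammer, 0.4 kg, lying flat, 40 mm tall; origin on the underside below the head's centre. Head block 36 (x) x 44 (y) mm; round nylon faces, 36 mm diameter, end at y = +45 and -45 mm, either may strike. Wooden handle 24 wide x 26 mm tall runs to -x, its axis 20 mm above the underside, clear for fingers at x = -25 to -120 mm; pommel 30 wide x 40 mm tall to x = -155 mm
- hammer_grip (a point): Point on the handle's axis 50 mm to -x from the head's centre, 20 mm above the hammer's underside. Held here with a 60 to 120 N grip the hammer keeps its pose in the fingers under taps of 20 N
- hammer_head (a point): Centre of the hammer's head, 20 mm above the hammer's underside
- tape_roll: Bystander: paper tape roll lying flat, 90 mm diameter, 36 mm tall, origin at the centre of its underside
- tape_measure: Bystander: grey tape measure 66 x 60 x 34 mm, origin at the centre of its underside
- glue: Bystander: upright white glue bottle, 56 mm diameter, 150 mm tall, origin at the centre of its underside
Mind the look-alikes: they are no part of the job. What is shaped like the hammer but blue or purple is not meant.

How it is judged:
By the outcome, as a careful person would: the job done as asked, in the order asked, and still so for the second after the job is handed in, with the robot touching nothing.
It also fails if it takes over 43 s, if anything falls off the work surface, if the arm or the gripper's body presses on something with over 40 N, if the wrist force passes 120 N, or if a joint passes its speed limit or range.

## Working session

There is one attempt and no reset: what is moved stays moved. The work goes in short steps, Python scripts to look and compute and a tool call to move; the robot and the scene stay as the last step left them, time stands still between calls to the robot, and variables do not carry over. Pictures are saved under pics/ and viewed, at most 10 in all, crops included, and the job is handed in when it is done.

Besides the shell and the picture viewer there is one more tool, called as a command line: name --argument value ..., lists and objects as JSON in quotes. move_arm: Moves the arm, as the interface text tells. Its arguments: {"type":"object","properties":{"offset":{"type":"array","items":{"type":"array","items":{"type":"number","minimum":-1,"maximum":1}}},"turn":{"type":"array","items":{"type":"array","items":{"type":"number","minimum":-1,"maximum":1}}},"claw":{"type":"number"}},"required":["offset","turn"]}

```bash
mkdir -p pics; cat > h.py <<'E'
import numpy as np, cv2
from workcell import manip
from scipy.spatial.transform import Rotation as R
def rot(a):
    a=np.array(a); return a if a.shape==(3,3) else R.from_quat([a[1],a[2],a[3],a[0]]).as_matrix()
def pts(name,d,m=None):
    m=m or manip.camera_model(name)
    v,u=np.mgrid[0:480,0:640]
    P=np.stack([(u-m['cx'])/m['fx']*d,-(v-m['cy'])/m['fy']*d,-d],-1)
    return P@rot(m['attitude']).T+np.array(m['origin'])
def save(n,im): cv2.imwrite('pics/'+n,cv2.cvtColor(im,cv2.COLOR_RGB2BGR))
E
python3 - <<'E'
from h import *
s=manip.get_state(); print(s)
print(manip.camera_model('top'))
im,d=manip.read_camera('top'); save('top.png',im); np.save('top.npy',d); np.save('topim.npy',im)
P=pts('top',d); np.save('topP.npy',P)
for l in ['hammer','wedge','rail','mat','jig','stop','wedge_butt','hammer_grip','hammer_head','tape_roll','tape_measure','glue']:
    for b in manip.boxes_of('top',l)[:3]:
        c,r=b['location']; print(l,round(b['score'],2),int(c),int(r),P[int(r),int(c)].round(3))
im,d=manip.read_camera('side'); save('side.png',im)
E
```

```text
{'t': 0.0, 'qpos': array([-1.10399214e+00,  2.60700897e-01, -1.39373555e-01,  1.17270956e+00,
        2.01450350e-05,  1.57077597e+00]), 'joint_vel': array([-1.05546629e-04,  7.32673499e-05, -1.26176335e-03, -1.09766489e-03,
       -4.96523092e-04,  2.87272497e-04]), 'tau': array([-4.35793290e-04, -4.05679858e+01,  2.53921437e+01,  1.87801482e-02,
       -1.28738475e-04,  1.34326589e-05]), 'ee_pos': array([ 0.23596493, -0.46821466,  0.23045437]), 'tcp_rot': array([-9.69225948e-04,  9.72882329e-01,  2.31298478e-01, -2.20055145e-04]), 'force': array([ 1.19631502,  0.69307118, -0.14683867]), 'moment': array([-0.01317329, -0.03209758,  0.00640011]), 'finger_force': 0.0, 'opening': 0.08501856888553697}
{'fx': 498.5955262425124, 'fy': 498.5955262425124, 'cx': 319.37456602669346, 'cy': 244.35008848661317, 'origin': array([ 0.35999543, -0.08669189,  1.157156  ]), 'attitude': array([-0.6960184 , -0.06755586,  0.05798795,  0.71248298])}
hammer 0.97 447 262 [ 0.514 -0.361  0.036]
hammer 0.72 460 399 [ 0.216 -0.369  0.038]
hammer 0.55 279 129 [0.845 0.017 0.034]
wedge 0.67 256 270 [0.504 0.069 0.05 ]
rail 0.77 212 249 [0.555 0.169 0.048]
mat 0.64 431 275 [ 0.489 -0.33   0.003]
jig 0.94 226 265 [0.517 0.137 0.048]
stop 0.73 200 233 [0.593 0.198 0.047]
stop 0.31 448 260 [ 0.518 -0.362  0.042]
wedge_butt 0.84 261 268 [0.508 0.058 0.053]
wedge_butt 0.63 212 250 [0.552 0.169 0.051]
hammer_grip 0.98 460 400 [ 0.213 -0.37   0.034]
hammer_grip 0.79 448 257 [ 0.525 -0.365  0.035]
hammer_grip 0.66 278 133 [0.835 0.019 0.033]
hammer_head 0.74 461 400 [ 0.213 -0.371  0.036]
hammer_head 0.68 449 259 [ 0.521 -0.366  0.036]
hammer_head 0.65 277 131 [0.841 0.022 0.031]
tape_roll 0.6 222 267 [0.518 0.154 0.009]
tape_roll 0.57 375 165 [ 0.759 -0.212  0.004]
tape_measure 0.8 182 345 [0.343 0.235 0.037]
tape_measure 0.64 435 181 [ 0.682 -0.329  0.11 ]
glue 0.97 436 183 [ 0.677 -0.331  0.111]
```

View pics/top.png

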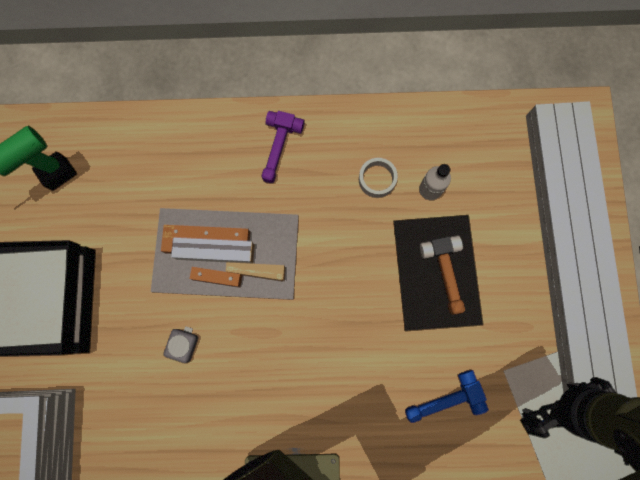

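View pics/side.png

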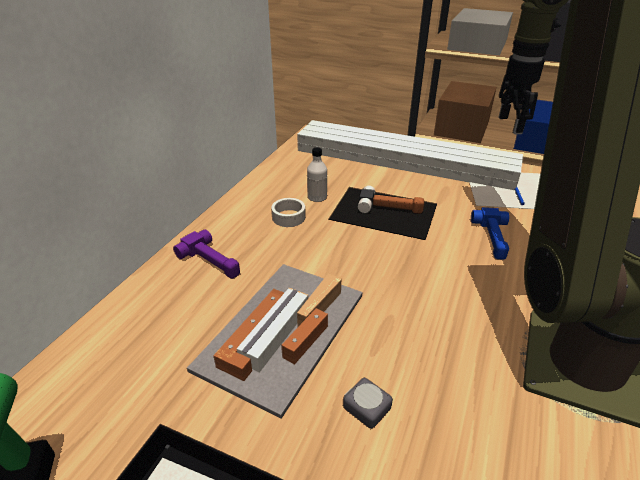

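The hammer on the mat has its head at (442,247) and its brown handle end at (457,310). It fits: nylon faces, wooden handle, lying on the mat. The look-alikes are purple at (283,145) and blue at (450,398). The wedge is the light wood piece at (255,270), with its thick end to the right at about (284,272).

```bash
python3 - <<'E'
from h import *
im=np.load('topim.npy');P=np.load('topP.npy')
a=cv2.resize(im[200:340,385:495],None,fx=4,fy=4,interpolation=cv2.INTER_CUBIC)
b=cv2.resize(im[200:305,145:305],None,fx=2.2*1.0,fy=2.2,interpolation=cv2.INTER_CUBIC)
c=np.zeros((560,800,3),np.uint8);c[:,:440]=a;c[:b.shape[0],445:445+b.shape[1]]=b[:,:355]
save('crop.png',c)
z=P[...,2]
# hammer: z>.012 in mat region
box=np.zeros(z.shape,bool);box[215:330,395:485]=1
h=box&(z>.014)&(z<.08)
hs=cv2.cvtColor(im,cv2.COLOR_RGB2HSV).astype(int)
hd=h&(hs[...,1]>120);print('handle px',hd.sum(),'all',h.sum())
p=P[hd][:,:2];m=p.mean(0);w,V=np.linalg.eigh(np.cov((p-m).T));d=V[:,1]*np.sign(V[0,1]);print('handle c',m,'dir ang deg',np.degrees(np.arctan2(d[1],d[0])), 'ext',np.percentile((p-m)@d,[0,1,99,100]),'z',np.median(z[hd]))
q=P[h&~hd][:,:2];m2=q.mean(0);w,V=np.linalg.eigh(np.cov((q-m2).T));e=V[:,1]*np.sign(V[1,1]);print('head c',m2,'ang of y',np.degrees(np.arctan2(e[1],e[0])),'ext',np.percentile((q-m2)@e,[0,2,98,100]),len(q))
# jig parts
box[:]=0;box[200:305,145:305]=1
names={'board':box&(z>.006)&(z<.02)}
full=box&(z>.006)
p=P[full][:,:2].astype(np.float32);r=cv2.minAreaRect(p);print('jig',r,full.sum(), 'board z',np.median(z[names['board']]))
n,lab,st,ce=cv2.connectedComponentsWithStats((box&(z>.03)).astype(np.uint8))
for i in range(1,n):
    if st[i,4]>30:
        k=lab==i;print(st[i],cv2.minAreaRect(P[k][:,:2].astype(np.float32)),np.median(z[k]))
E
```

```text
handle px 769 all 1426
handle c [ 0.46213391 -0.36530928] dir ang deg 9.764627067372357 ext [-0.06474187 -0.06301539  0.07073522  0.07203758] z 0.037299818533463425
head c [ 0.54903611 -0.34855195] ang of y 100.2810702146797 ext [-0.04866771 -0.04553093  0.04147905  0.04225108] 657
jig ((0.5270282030105591, 0.10595680773258209), (0.436279833316803, 0.2640337646007538), 80.25568389892578) 11924 board z 0.01159075929336284
[ 161  224  124   63 4354] ((0.5157929062843323, 0.08541683852672577), (0.4383420944213867, 0.15307943522930145), 67.09815979003906) 0.049257314566673815
```

View pics/crop.png

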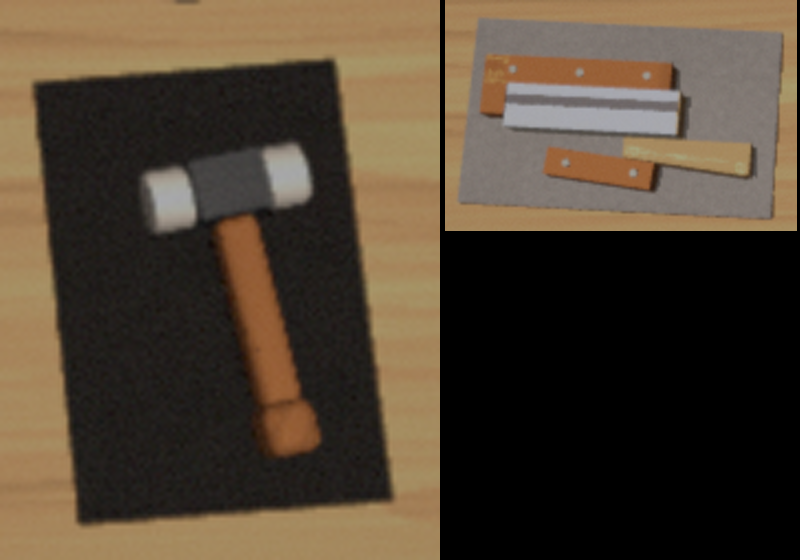

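The crop confirms the hammer: grey head with white nylon faces and a brown wooden handle. Next I fit the jig and wedge by colour.

```bash
cat >> h.py <<'E'
def onz(name,uv,z,m=None):
    m=m or manip.camera_model(name); uv=np.atleast_2d(uv).astype(float)
    r=np.stack([(uv[:,0]-m['cx'])/m['fx'],-(uv[:,1]-m['cy'])/m['fy'],-np.ones(len(uv))],-1)@rot(m['attitude']).T
    o=np.array(m['origin']); return o+r*((z-o[2])/r[:,2])[:,None]
def rect(p):
    (c,(a,b),t)=cv2.minAreaRect(p[:,:2].astype(np.float32)); t+= 90 if b>a else 0
    while t>180: t-=180
    return np.round(c,4),round(max(a,b),4),round(min(a,b),4),round(t,2)
def masks(im,box):
    hs=cv2.cvtColor(im,cv2.COLOR_RGB2HSV).astype(int);H,S,V=hs[...,0],hs[...,1],hs[...,2]
    k=lambda m:cv2.morphologyEx((m&box).astype(np.uint8),cv2.MORPH_OPEN,np.ones((2,2)))>0
    return H,S,V,k
E
python3 - <<'E'
from h import *
im=np.load('topim.npy');P=np.load('topP.npy');z=P[...,2]
box=np.zeros(z.shape,bool);box[200:305,145:305]=1
H,S,V,k=masks(im,box)
for (u,v) in [(265,269),(200,245),(215,278),(160,215),(250,290),(150,205)]: print(u,v,H[v,u],S[v,u],V[v,u],z[v,u].round(3))
bd=k(S<70)
p=onz('top',np.argwhere(bd)[:,::-1],.012);print('board',rect(p),bd.sum())
wd=k((S>75)&(H>12)&(z>.035))
n,l,st,ce=cv2.connectedComponentsWithStats(wd.astype(np.uint8));i=1+st[1:,4].argmax();print('wedge',st[i]);p=onz('top',np.argwhere(l==i)[:,::-1],.052);print(rect(p),p.mean(0),p.min(0),p.max(0))
# butt edge pixel ends
w=l==i; ys=[(v,np.where(w[v])[0].max()) for v in range(480) if w[v].sum()>5];print(ys)
for vv,uu in ys: print(onz('top',[uu,vv],.052).round(4))
rl=k((S<40)&(V>150)); n,l,st,ce=cv2.connectedComponentsWithStats(rl.astype(np.uint8));i=1+st[1:,4].argmax();p=onz('top',np.argwhere(l==i)[:,::-1],.052);print('rail',st[i],rect(p))
E
```

```text
265 269 18 110 167 0.048
200 245 0 19 110 0.053
215 278 13 165 155 0.046
160 215 14 27 122 0.012
250 290 9 25 130 0.008
150 205 16 117 165 -0.003
board (array([0.5496, 0.1451]), 0.3299, 0.1993, 85.76) 9085
wedge [ 200  263   86   24 1075]
(array([0.4934, 0.0991]), 0.1889, 0.0507, 85.74) [0.4975284  0.09179587 0.052     ] [0.46911668 0.0041148  0.052     ] [0.5213762  0.19434351 0.052     ]
[(264, np.int64(248)), (265, np.int64(268)), (266, np.int64(284)), (267, np.int64(285)), (268, np.int64(285)), (269, np.int64(285)), (270, np.int64(285)), (271, np.int64(284)), (272, np.int64(285)), (273, np.int64(285)), (274, np.int64(284)), (275, np.int64(284)), (276, np.int64(284)), (277, np.int64(284)), (278, np.int64(284)), (279, np.int64(284)), (280, np.int64(284)), (281, np.int64(239)), (282, np.int64(239)), (283, np.int64(237)), (284, np.int64(238)), (285, np.int64(238))]
[[0.518  0.0871 0.052 ]]
[[0.5146 0.0422 0.052 ]]
[[0.5115 0.0063 0.052 ]]
[[0.5092 0.0041 0.052 ]]
[[0.5069 0.0041 0.052 ]]
[[0.5047 0.0042 0.052 ]]
[[0.5024 0.0042 0.052 ]]
[[0.5002 0.0064 0.052 ]]
[[0.4979 0.0042 0.052 ]]
[[0.4957 0.0042 0.052 ]]
[[0.4935 0.0065 0.052 ]]
[[0.4913 0.0065 0.052 ]]
[[0.489  0.0065 0.052 ]]
[[0.4868 0.0066 0.052 ]]
[[0.4846 0.0066 0.052 ]]
[[0.4823 0.0066 0.052 ]]
[[0.4801 0.0066 0.052 ]]
[[0.4802 0.107  0.052 ]]
[[0.478 0.107 0.052]]
[[0.4759 0.1115 0.052 ]]
[[0.4736 0.1092 0.052 ]]
[[0.4713 0.1092 0.052 ]]
rail [173 248  78  14 761] (array([0.5416, 0.1693]), 0.1755, 0.0223, 85.73)
```

move_arm --offset '[[0,0,0]]' --turn '[[0,0,0]]' --claw 0.3

```text
t: 0.82
ee_pos: [0.2363, -0.4688, 0.2313]
tcp_rot: [0.0, 0.973, 0.231, 0.0]
force: [-0.5, 0.2, -0.8]
opening: 0.0698
finger_force: 0.0
```

move_arm --offset '[[0,0,0],[0,0,0],[0.047,-0.0104,0],[0.047,-0.0104,0],[0.047,-0.0104,0]]' --turn '[[0,0,0.139],[0,0,0.139],[0,0,0],[0,0,0],[0,0,0]]'

```text
t: 1.45
ee_pos: [0.3708, -0.413, 0.2314]
tcp_rot: [0.0, 0.996, 0.087, 0.0]
force: [-0.2, -0.7, -0.5]
opening: 0.0598
finger_force: 0.0
```

move_arm --offset '[[0.046,-0.0104,0],[0.046,-0.0104,0],[0.046,-0.0104,0],[0,0,0],[0,0,0]]' --turn '[[0,0,0],[0,0,0],[0,0,0],[0,0,0],[0,0,0]]'

```text
t: 2.08
ee_pos: [0.4997, -0.3585, 0.231]
tcp_rot: [-0.0, 0.996, 0.088, -0.001]
force: [-0.6, 0.6, -0.1]
opening: 0.0598
finger_force: 0.0
```

```bash
python3 - <<'E'
from h import *
s=manip.get_state();print(s['ee_pos'],s['tcp_rot'],s['force'])
m=manip.camera_model('wrist');im,d=manip.read_camera('wrist');save('w1.png',im);P=pts('wrist',d,m);z=P[...,2]
hs=cv2.cvtColor(im,cv2.COLOR_RGB2HSV).astype(int)
h=(z>.012)&(z<.06)&(P[...,0]>.36)&(P[...,0]<.6)&(P[...,1]>-.45)&(P[...,1]<-.28)
hd=h&(hs[...,1]>120)&(z>.025)&(P[...,0]>.42)&(P[...,0]<.52)
p=P[hd][:,:2];mm=p.mean(0);w,V=np.linalg.eigh(np.cov((p-mm).T));e=V[:,1]*np.sign(V[0,1]);print('handle',mm,np.degrees(np.arctan2(e[1],e[0])),hd.sum())
t=h&(hs[...,1]<90)&(z>.036);p=P[t];print('head top',rect(p),p.mean(0),len(p))
E
```

```text
[ 0.49969187 -0.35847554  0.23098036] [-1.50447009e-04  9.96125423e-01  8.79420913e-02 -5.54839769e-04] [-0.56002917  0.60032574 -0.11457383]
handle [ 0.46968413 -0.36405843] 11.277381448484052 2432
head top (array([ 0.5517, -0.3488]), 0.09, 0.0352, 100.21) [ 0.55177962 -0.34880035  0.04166337] 3204
```

View pics/w1.png

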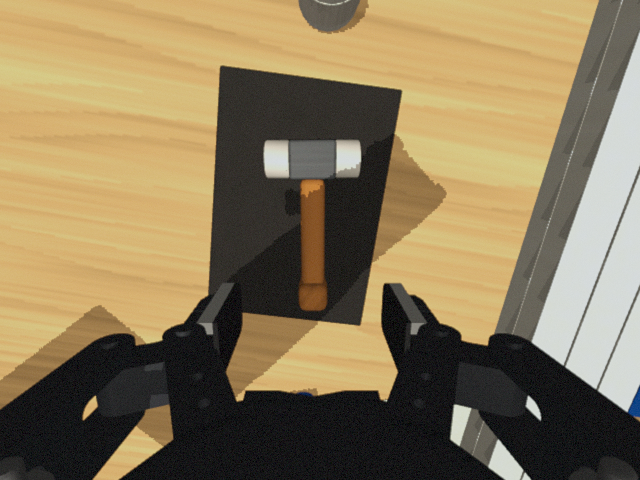

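The wrist view shows the hammer squarely under the tool: head at (312,158), handle running down to (313,295). I descend and grasp.

move_arm --offset '[[0.0025,0,0.045],[0,0,0.045],[0,0,0.045],[0,0,0.04],[0,0,0.026]]' --turn '[[0,0,0],[0,0,0],[0,0,0],[0,0,0],[0,0,0]]'

```text
t: 2.75
ee_pos: [0.5, -0.3583, 0.0285]
tcp_rot: [-0.001, 0.996, 0.087, -0.001]
force: [0.5, -0.2, 0.1]
opening: 0.0596
finger_force: 0.0
```

move_arm --offset '[[0,0,0.01],[0,0,0.01],[0,0,0]]' --turn '[[0,0,0],[0,0,0],[0,0,0]]'

```text
t: 3.12
ee_pos: [0.5024, -0.3585, 0.0106]
tcp_rot: [0.0, 0.996, 0.087, 0.0]
force: [0.5, -0.3, -0.2]
opening: 0.0598
finger_force: 0.0
```

move_arm --offset '[[0,0,0],[0,0,0],[0,0,0],[0,0,0],[0,0,0]]' --turn '[[0,0,0],[0,0,0],[0,0,0],[0,0,0],[0,0,0]]' --claw 1

```text
t: 3.75
ee_pos: [0.5033, -0.3588, 0.0114]
tcp_rot: [0.001, 0.996, 0.088, 0.001]
force: [-0.7, 0.5, 6.0]
opening: 0.0227
finger_force: 60.9
```

move_arm --offset '[[0,0,0],[0,0,-0.01],[0,0,-0.02],[0,0,-0.03],[0,0,-0.03]]' --turn '[[0,0,0],[0,0,0],[0,0,0],[0,0,0],[0,0,0]]'

```text
t: 4.38
ee_pos: [0.5013, -0.3573, 0.1001]
tcp_rot: [-0.001, 0.996, 0.088, -0.001]
force: [-0.4, -2.3, -4.9]
opening: 0.0233
finger_force: 59.6
```

```bash
python3 - <<'E'
from h import *
s=manip.get_state();print(s)
m=manip.camera_model('wrist');im,d=manip.read_camera('wrist');save('w2.png',im);P=pts('wrist',d,m);z=P[...,2];np.savez('w2.npz',P=P,im=im)
hs=cv2.cvtColor(im,cv2.COLOR_RGB2HSV).astype(int)
t=(hs[...,1]<90)&(z>.11)&(z<.17)&(P[...,0]>.525)&(P[...,0]<.6)
p=P[t];print('head',rect(p),p.mean(0),len(p))
E
```

```text
{'t': 4.375, 'qpos': array([-6.19164163e-01,  4.93406601e-01, -1.30854115e-01,  9.49954722e-01,
       -5.78644233e-05,  2.34665840e+00]), 'joint_vel': array([-4.61086508e-04, -2.04865432e-01,  3.41619207e-01,  5.34432223e-01,
        8.60528570e-04,  5.29754901e-04]), 'tau': array([ 1.91449413e-03, -5.30786884e+01,  2.38086909e+01, -5.45854736e-01,
        7.83673022e-02, -1.93574509e-03]), 'ee_pos': array([ 0.50132226, -0.35728903,  0.10008133]), 'tcp_rot': array([-0.00108852,  0.99613913,  0.08777187, -0.00131854]), 'force': array([-0.40260198, -2.34067587, -4.92605954]), 'moment': array([-0.09629023,  0.01738   ,  0.03848793]), 'finger_force': 59.57528471946716, 'opening': 0.023273169645465098}
head (array([ 0.5495, -0.3478]), 0.0899, 0.0361, 100.34) [ 0.55117941 -0.34751088  0.1291657 ] 27923
```

move_arm --offset '[[0,0,0],[0,0,0],[-0.012,-0.042,0],[-0.012,-0.042,0],[-0.012,-0.042,0]]' --turn '[[0,0,0.119],[0,0,0.119],[0,0,0],[0,0,0],[0,0,0]]'

```text
t: 5.05
ee_pos: [0.4744, -0.2281, 0.099]
tcp_rot: [-0.001, 0.999, -0.037, -0.001]
force: [0.4, 0.2, -4.6]
opening: 0.0228
finger_force: 60.1
```

move_arm --offset '[[-0.012,-0.042,0],[-0.012,-0.042,0],[-0.012,-0.042,0],[-0.012,-0.04,0],[0,0,0.02]]' --turn '[[0,0,0],[0,0,0],[0,0,0],[0,0,0],[0,0,0]]'

```text
t: 5.68
ee_pos: [0.4392, -0.0582, 0.0803]
tcp_rot: [-0.001, 0.999, -0.035, -0.0]
force: [0.9, -0.0, -4.3]
opening: 0.0231
finger_force: 60.4
```

move_arm --offset '[[0,0,0.02],[0,0,0],[0,0,0]]' --turn '[[0,0,0],[0,0,0],[0,0,0]]'

```text
t: 6.05
ee_pos: [0.4401, -0.0608, 0.0604]
tcp_rot: [-0.0, 0.999, -0.037, -0.0]
force: [1.2, -0.3, -3.9]
opening: 0.0229
finger_force: 60.2
```

```bash
python3 - <<'E'
from h import *
s=manip.get_state();print(s['ee_pos'],R.from_quat(np.roll(s['tcp_rot'],-1)).as_matrix()[:,0],s['force'])
m=manip.camera_model('wrist');im,d=manip.read_camera('wrist');save('w3.png',im);P=pts('wrist',d,m);np.savez('w3.npz',P=P,im=im)
E
```

```text
[ 0.4400695  -0.06081379  0.06040243] [ 9.97283196e-01 -7.36613582e-02 -4.80703982e-04] [ 1.20269886 -0.26606306 -3.94368506]
```

View pics/w3.png

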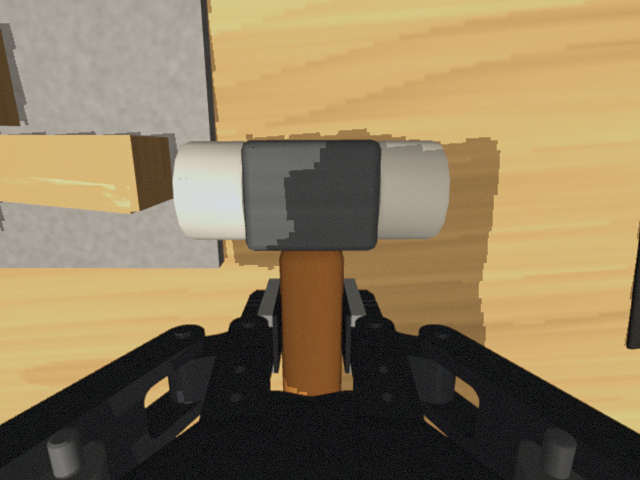

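The wrist view shows the hammer squarely held with its left face at (177,190) and the wedge's butt at (135–175,175) just ahead of it. I check the lateral offset numerically.

```bash
python3 - <<'E'
from h import *
f=np.load('w3.npz');P=f['P'];im=f['im'];z=P[...,2]
X=np.array([.9973,-.0737]);Y=np.array([.0737,.9973])
hs=cv2.cvtColor(im,cv2.COLOR_RGB2HSV).astype(int);v,u=np.mgrid[0:480,0:640]
w=(u<176)&(z>.046)&(z<.058)&(hs[...,1]>70)&(v>125)&(v<220)
p=P[w][:,:2];a=p@X;b=p@Y
print('wedge top z',np.median(z[w]),'butt y',np.percentile(b,[0,.5,1]),[ (a[(b<b.min()+k)&(b>b.min()+k-.004)].min().round(4),a[(b<b.min()+k)&(b>b.min()+k-.004)].max().round(4)) for k in (.006,.01,.014)])
h=(u>170)&(u<455)&(v>135)&(v<252)&(z>.065)&(hs[...,1]<90)
q=P[h];a=q[:,:2]@X;b=q[:,:2]@Y;print('head x',np.percentile(a,[.5,99.5]),'y',np.percentile(b,[.5,99.5]),'z top',np.percentile(z[h],[50,98,99.5]))
# head tilt: block top plane
k=(u>255)&(u<370)&(v>155)&(v<235);A=np.c_[P[k][:,:2]@np.c_[X,Y],np.ones(k.sum())];print('slopes',np.linalg.lstsq(A,z[k],rcond=None)[0])
E
```

```text
wedge top z 0.05145757738005047 butt y [0.04682856 0.04745785 0.04760852] [(np.float64(0.4797), np.float64(0.5125)), (np.float64(0.4796), np.float64(0.5125)), (np.float64(0.4802), np.float64(0.5125))]
head x [0.4752953  0.50993107] y [-0.07111783  0.01672663] z top [0.0910069  0.09335495 0.09405194]
slopes [0.10081645 0.00233238 0.04293827]
```

move_arm --offset '[[0,0,0.02],[0,0,0.014],[0,-0.012,0],[0,-0.01,0],[0,0,0]]' --turn '[[0,0,0],[0,0,0],[0,0,0],[0,0,0],[0,0,0]]'

```text
t: 6.72
ee_pos: [0.4427, -0.038, 0.0271]
tcp_rot: [-0.0, 0.999, -0.036, 0.001]
force: [0.1, 0.3, -4.1]
opening: 0.0232
finger_force: 60.4
```

move_arm --offset '[[0,-0.004,0],[0,-0.004,0],[0,-0.004,0]]' --turn '[[0,0,0],[0,0,0],[0,0,0]]'

```text
t: 7.1
ee_pos: [0.4426, -0.0303, 0.0264]
tcp_rot: [-0.001, 0.999, -0.035, 0.0]
force: [-0.1, -1.3, -3.7]
opening: 0.0228
finger_force: 60.4
```

move_arm --offset '[[0,-0.005,0],[0,-0.005,0],[0,-0.005,0]]' --turn '[[0,0,0],[0,0,0],[0,0,0]]'

```text
t: 7.48
ee_pos: [0.4428, -0.0234, 0.0263]
tcp_rot: [-0.005, 1.0, -0.03, -0.0]
force: [-0.3, -0.9, -5.5]
opening: 0.0229
finger_force: 60.4
```

move_arm --offset '[[0,0.008,0],[0,0,0],[0,-0.007,0],[0,-0.006,0],[0,-0.005,0]]' --turn '[[0,0,0],[0,0,0],[0,0,0],[0,0,0],[0,0,0]]'

```text
t: 8.1
ee_pos: [0.4432, -0.0186, 0.0265]
tcp_rot: [-0.007, 1.0, -0.026, 0.0]
force: [0.4, -0.8, -5.2]
opening: 0.0232
finger_force: 60.4
```

```bash
cat > look.py <<'E'
from h import *
import sys
s=manip.get_state();print('t',s['t'],s['ee_pos'].round(4),'F',s['force'].round(1),'M',s['moment'].round(2),'qd',s['joint_vel'].round(3),'xaxis',rot(s['tcp_rot'])[:,0].round(4),rot(s['tcp_rot'])[:,2].round(4))
m=manip.camera_model('wrist');im,d=manip.read_camera('wrist');save('%s.png'%sys.argv[1],im);P=pts('wrist',d,m);z=P[...,2]
X=np.array([.9973,-.0737]);Y=np.array([.0737,.9973])
hs=cv2.cvtColor(im,cv2.COLOR_RGB2HSV).astype(int);v,u=np.mgrid[0:480,0:640]
h=(u>150)&(u<470)&(v>120)&(v<252)&(hs[...,1]<60)&(abs(P[...,:2]@X-.4935)<.03)&(z>.035)&(P[...,:2]@Y<s['ee_pos'][:2]@Y+.06)
q=P[h];a=q[:,:2]@X;b=q[:,:2]@Y;print('head x',np.percentile(a,[.5,99.5]).round(4),'y',np.percentile(b,[.5,99.5]).round(4),'z',np.percentile(z[h],[50,99]).round(4))
w=(u<260)&(z>.046)&(z<.056)&(hs[...,1]>70)&(abs(P[...,:2]@X-.496)<.02)
if w.sum()>50: print('butt y',np.percentile(P[w][:,:2]@Y,[.5]).round(4),'z',np.median(z[w]).round(4),w.sum())
E
python3 look.py w4
```

```text
t 8.1 [ 0.4432 -0.0186  0.0265] F [ 0.4 -0.8 -5.2] M [-0.06  0.09 -0.05] qd [ 0.025  0.     0.001  0.001  0.019 -0.   ] xaxis [ 9.987e-01 -5.150e-02 -1.000e-04] [ 7.000e-04  1.440e-02 -9.999e-01]
head x [0.4751 0.5101] y [-0.0279  0.0599] z [0.0571 0.0598]
butt y [0.0614] z 0.0515 15976
```

View pics/w4.png

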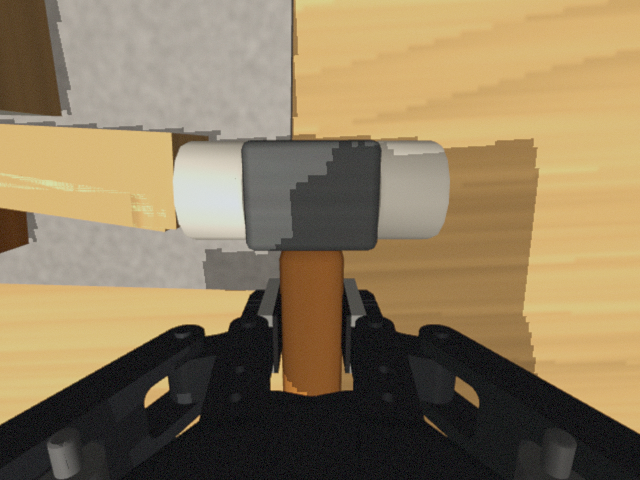

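The wedge has moved about 14 mm with the hammer in contact, face at (177,190). The arm is lagging its command, so I check forces at rest.

move_arm --offset '[[0,0,0]]' --turn '[[0,0,0]]'

```text
t: 8.28
ee_pos: [0.4432, -0.0187, 0.0265]
tcp_rot: [-0.007, 1.0, -0.026, 0.0]
force: [0.0, 0.2, -4.5]
opening: 0.023
finger_force: 60.4
```

```bash
python3 - <<'E'
from h import *
s=manip.get_state()
for k in s: print(k,np.round(s[k],4))
E
```

```text
t 8.275
qpos [-0.0529  0.3231 -0.6628  0.5848  0.0147  3.1405]
joint_vel [-0.0026  0.0001  0.0003 -0.0003 -0.0008  0.0006]
tau [ 6.94000e-02 -3.84913e+01  1.89732e+01 -1.06900e-01  8.46000e-02
 -1.50000e-03]
ee_pos [ 0.4432 -0.0187  0.0265]
tcp_rot [-7.300e-03  9.996e-01 -2.590e-02  2.000e-04]
force [ 0.0474  0.1827 -4.5389]
moment [-0.0349  0.1401 -0.0126]
finger_force 60.4173
opening 0.023
```

Joint 6 has reached its +3.14 limit, which explains the lag and the yaw error. I'll put the hammer back on the mat and regrasp it with the tool turned half a turn.

move_arm --offset '[[0,0.02,0],[0,0.03,0],[0,0.04,-0.02],[0,0.04,-0.02],[0,0,0]]' --turn '[[0,0,0],[0,0,0],[0,0,0],[0,0,0],[0,0,0]]'

```text
t: 8.9
ee_pos: [0.4384, -0.1524, 0.0663]
tcp_rot: [-0.006, 1.0, -0.028, 0.003]
force: [0.4, 1.1, -5.5]
opening: 0.0232
finger_force: 60.6
```

```bash
cat > goto.py <<'E'
# usage: goto.py x y z yawdeg : single-turn-first tool offsets
from h import *
import sys
x,y,z,yaw=map(float,sys.argv[1:5]);s=manip.get_state();M=rot(s['tcp_rot'])
c,q=np.cos(np.radians(yaw)),np.sin(np.radians(yaw));T=np.array([[c,q,0],[q,-c,0],[0,0,-1]])
rv=R.from_matrix(M.T@T).as_rotvec();print('pos',s['ee_pos'].round(4),'yaw',np.degrees(np.arctan2(M[1,0],M[0,0])).round(2),'q6',s['qpos'][5].round(3),'F',s['force'].round(1))
print('turn units',(np.degrees(rv)/60).round(4),'offset after turn',(T.T@(np.array([x,y,z])-s['ee_pos'])).round(4))
E
python3 goto.py .5024 -.3585 .011 10
```

```text
pos [ 0.4384 -0.1524  0.0663] yaw -3.23 q6 2.854 F [ 0.4  1.1 -5.5]
turn units [-0.0112 -0.006  -0.2205] offset after turn [0.0272 0.214  0.0553]
```

move_arm --offset '[[0,0,0],[0,0,0],[0.009,0.053,0],[0.009,0.053,0],[0.009,0.053,0]]' --turn '[[-0.006,-0.003,-0.11],[-0.006,-0.003,-0.11],[0,0,0],[0,0,0],[0,0,0]]'

```text
t: 9.52
ee_pos: [0.4915, -0.3012, 0.0634]
tcp_rot: [-0.002, 0.996, 0.09, -0.003]
force: [0.5, -0.2, -4.5]
opening: 0.0226
finger_force: 60.9
```

move_arm --offset '[[0,0.055,0.01],[0,0,0.015],[0,0,0]]' --turn '[[0,0,0],[0,0,0],[0,0,0]]'

```text
t: 9.9
ee_pos: [0.4986, -0.353, 0.0364]
tcp_rot: [-0.003, 0.996, 0.089, -0.005]
force: [0.0, 1.0, -4.9]
opening: 0.0232
finger_force: 61.1
```

```bash
python3 goto.py .5024 -.3585 .011 10
```

```text
pos [ 0.4986 -0.353   0.0364] yaw 10.21 q6 2.348 F [ 0.   1.  -4.9]
turn units [-0.0071  0.0081  0.0035] offset after turn [0.0028 0.0061 0.0254]
```

move_arm --offset '[[0.003,0.006,0.012],[0,0,0.009],[0,0,0.003],[0,0,0]]' --turn '[[-0.007,0.008,0.0035],[0,0,0],[0,0,0],[0,0,0]]'

```text
t: 10.4
ee_pos: [0.5046, -0.36, 0.0148]
tcp_rot: [0.002, 0.996, 0.087, 0.002]
force: [0.4, 0.8, -3.8]
opening: 0.0228
finger_force: 61.3
```

move_arm --offset '[[0,0,0],[0,0,0],[0,0,0]]' --turn '[[0,0,0],[0,0,0],[0,0,0]]' --claw 0.3

```text
t: 10.78
ee_pos: [0.5055, -0.361, 0.0158]
tcp_rot: [0.003, 0.996, 0.087, 0.003]
force: [0.0, 0.6, 0.1]
opening: 0.0597
finger_force: 0.0
```

move_arm --offset '[[0,0,-0.03],[0,0,-0.04],[0,0,-0.03],[0,0,0],[0,0,0]]' --turn '[[0,0,0],[0,0,0],[0,0,-0.1765],[0,0,-0.1765],[0,0,-0.1765]]'

```text
t: 11.4
ee_pos: [0.5049, -0.3605, 0.1162]
tcp_rot: [0.004, 0.933, 0.359, 0.002]
force: [0.5, 0.3, -0.0]
opening: 0.0596
finger_force: 0.0
```

move_arm --offset '[[0,0,0],[0,0,0],[0,0,0],[0,0,0],[0,0,0]]' --turn '[[0,0,-0.1765],[0,0,-0.1765],[0,0,-0.1765],[0,0,-0.1765],[0,0,-0.1765]]'

```text
t: 12.02
ee_pos: [0.5044, -0.3603, 0.1153]
tcp_rot: [0.004, 0.675, 0.738, 0.0]
force: [0.1, 0.6, 0.3]
opening: 0.0598
finger_force: 0.0
```

move_arm --offset '[[0,0,0],[0,0,0],[0,0,0],[0,0,0],[0,0,0]]' --turn '[[0,0,-0.1765],[0,0,-0.1765],[0,0,-0.1765],[0,0,-0.1765],[0,0,-0.1765]]'

```text
t: 12.65
ee_pos: [0.5045, -0.3603, 0.1153]
tcp_rot: [0.003, 0.276, 0.961, -0.001]
force: [-0.9, -0.1, 0.0]
opening: 0.0602
finger_force: 0.0
```

move_arm --offset '[[0,0,0],[0,0,0],[0,0,0],[0,0,0]]' --turn '[[0,0,-0.1765],[0,0,-0.1765],[0,0,-0.1765],[0,0,-0.1765]]'

```text
t: 13.15
ee_pos: [0.5045, -0.3603, 0.1153]
tcp_rot: [0.003, -0.09, 0.996, -0.003]
force: [-0.3, 0.2, 0.5]
opening: 0.0595
finger_force: 0.0
```

```bash
python3 goto.py .5024 -.3585 .011 190
python3 - <<'E'
from h import *
m=manip.camera_model('wrist');im,d=manip.read_camera('top');P=pts('top',d);z=P[...,2]
hs=cv2.cvtColor(im,cv2.COLOR_RGB2HSV).astype(int)
box=np.zeros(z.shape,bool);box[215:330,395:485]=1
h=box&(z>.014)&(z<.06);hd=h&(hs[...,1]>120)
for k in (hd,h&~hd&(hs[...,1]<90)):
    p=P[k][:,:2]; print(rect(p),p.mean(0).round(4),k.sum())
save('t2.png',im)
im,d=manip.read_camera('wrist');P=pts('wrist',d,m);z=P[...,2];hs=cv2.cvtColor(im,cv2.COLOR_RGB2HSV).astype(int)
h=(z>.012)&(z<.06)&(P[...,0]>.36)&(P[...,0]<.6)&(P[...,1]>-.45)&(P[...,1]<-.28)&(hs[...,1]>120)&(z>.025)
p=P[h][:,:2]
if len(p)>100: print('wrist handle',rect(p),p.mean(0),len(p))
E
```

```text
pos [ 0.5045 -0.3603  0.1153] yaw -169.62 q6 -0.801 F [-0.3  0.2  0.5]
turn units [-0.0052  0.0044  0.0062] offset after turn [0.0017 0.0021 0.1043]
(array([ 0.4908, -0.364 ]), 0.0898, 0.0239, 9.87) [ 0.4771 -0.3638] 268
(array([ 0.5567, -0.3448]), 0.0855, 0.0677, 147.56) [ 0.5513 -0.3436] 538
wrist handle (array([ 0.4675, -0.3644]), 0.1374, 0.0299, 11.69) [ 0.45909487 -0.36735887] 8396
```

move_arm --offset '[[0.0015,0.002,0.035],[0,0,0.035],[0,0,0.025],[0,0,0.01],[0,0,0]]' --turn '[[-0.005,0.0044,0.006],[0,0,0],[0,0,0],[0,0,0],[0,0,0]]'

```text
t: 13.88
ee_pos: [0.5024, -0.3584, 0.0097]
tcp_rot: [-0.001, -0.084, 0.996, 0.0]
force: [0.2, 0.4, 0.7]
opening: 0.0599
finger_force: 0.0
```

move_arm --offset '[[0,0,0],[0,0,0],[0,0,0],[0,0,0]]' --turn '[[0,0,0],[0,0,0],[0,0,0],[0,0,0]]' --claw 1

```text
t: 14.38
ee_pos: [0.5037, -0.3596, 0.0115]
tcp_rot: [0.001, -0.084, 0.996, -0.001]
force: [-0.8, -1.6, 6.6]
opening: 0.023
finger_force: 60.4
```

move_arm --offset '[[0,0,-0.01],[0,0,-0.02],[0,0,-0.02],[0,0,0]]' --turn '[[0,0,0],[0,0,0],[0,0,0],[0,0,0]]'

```text
t: 14.88
ee_pos: [0.5033, -0.3589, 0.0611]
tcp_rot: [0.0, -0.084, 0.996, -0.0]
force: [0.8, 0.2, -6.0]
opening: 0.0227
finger_force: 59.4
```

```bash
python3 goto.py .437 -.062 .060 175.76
```

```text
pos [ 0.5033 -0.3589  0.0611] yaw -170.33 q6 -0.788 F [ 0.8  0.2 -6. ]
turn units [-0.0009  0.001   0.2319] offset after turn [0.0881 0.2912 0.0011]
```

move_arm --offset '[[0,0,0],[0,0,0],[0.0142,0.0485,0],[0.0142,0.0485,0],[0.0142,0.0485,0]]' --turn '[[0,0,0.116],[0,0,0.116],[0,0,0],[0,0,0],[0,0,0]]'

```text
t: 15.5
ee_pos: [0.4692, -0.2083, 0.0586]
tcp_rot: [-0.002, 0.037, 0.999, 0.001]
force: [0.1, 0.7, -4.5]
opening: 0.0228
finger_force: 59.9
```

move_arm --offset '[[0.0142,0.0485,0],[0.0142,0.0485,0],[0.0142,0.0485,0.01],[0,0,0.016],[0,0,0.008]]' --turn '[[0,0,0],[0,0,0],[0,0,0],[0,0,0],[0,0,0]]'

```text
t: 16.12
ee_pos: [0.4377, -0.0612, 0.0248]
tcp_rot: [-0.002, 0.036, 0.999, 0.0]
force: [-0.4, -0.8, -4.3]
opening: 0.023
finger_force: 60.3
```

```bash
python3 goto.py .4418 -.036 .027 175.76; python3 look.py w5
```

```text
pos [ 0.4377 -0.0612  0.0248] yaw 175.83 q6 -0.066 F [-0.4 -0.8 -4.3]
turn units [ 0.0003 -0.0032  0.0012] offset after turn [-0.0023  0.0254 -0.0022]
t 16.125 [ 0.4377 -0.0612  0.0248] F [-0.4 -0.8 -4.3] M [-0.    0.08 -0.04] qd [-0.025  0.094 -0.055 -0.172 -0.001 -0.002] xaxis [-0.9974  0.0727  0.0033] [-3.3e-03  6.0e-04 -1.0e+00]Traceback (most recent call last):
  File "look.py", line 8, in <module>
    q=P[h];a=q[:,:2]@X;b=q[:,:2]@Y;print('head x',np.percentile(a,[.5,99.5]).round(4),'y',np.percentile(b,[.5,99.5]).round(4),'z',np.percentile(z[h],[50,99]).round(4))
                                                  ~~~~~~~~~~~~~^^^^^^^^^^^^^
    return _quantile_unchecked(
        a, q, axis, out, overwrite_input, method, keepdims, weights)
    return _ureduce(a,
                    func=_quantile_ureduce_func,
    ...<5 lines>...
                    overwrite_input=overwrite_input,
                    method=method)
    r = func(a, **kwargs)
    result = _quantile(arr,
                       quantiles=q,
    ...<2 lines>...
                       out=out,
                       weights=wgt)
    slices_having_nans = np.isnan(arr[-1, ...])
                                  ~~~^^^^^^^^^
IndexError: index -1 is out of bounds for axis 0 with size 0
```

View pics/w5.png

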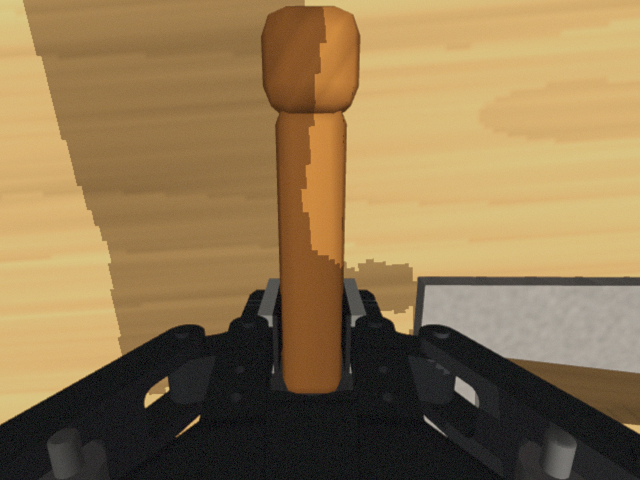

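The camera now faces the handle, which lies straight between the pads at (313,200). The head is out of view, so I'll track contact through TCP position and force.

move_arm --offset '[[-0.002,0.018,-0.002],[0,0.016,0],[0,0.005,0],[0,0.005,0],[0,0.005,0]]' --turn '[[0,0,0],[0,0,0],[0,0,0],[0,0,0],[0,0,0]]'

```text
t: 16.8
ee_pos: [0.4448, -0.0135, 0.0281]
tcp_rot: [-0.0, 0.037, 0.999, -0.0]
force: [1.1, -0.8, -5.5]
opening: 0.0232
finger_force: 60.5
```

move_arm --offset '[[0,0.005,0],[0,0.005,0],[0,0,0]]' --turn '[[0,0,0],[0,0,0],[0,0,0]]'

```text
t: 17.18
ee_pos: [0.4457, -0.003, 0.0281]
tcp_rot: [-0.0, 0.037, 0.999, 0.0]
force: [-0.0, -0.3, -4.7]
opening: 0.0228
finger_force: 60.5
```

move_arm --offset '[[0,-0.01,0],[0,0.006,0],[0,0.006,0],[0,0.005,0],[0,0.005,0]]' --turn '[[0,0,0],[0,0,0],[0,0,0],[0,0,0],[0,0,0]]'

```text
t: 17.8
ee_pos: [0.4471, 0.0088, 0.0282]
tcp_rot: [0.0, 0.037, 0.999, -0.0]
force: [0.7, -3.0, -3.5]
opening: 0.0231
finger_force: 60.4
```

move_arm --offset '[[0,-0.01,0],[0,0.006,0],[0,0.006,0],[0,0.005,0],[0,0.004,0]]' --turn '[[0,0,0],[0,0,0],[0,0,0],[0,0,0],[0,0,0]]'

```text
t: 18.42
ee_pos: [0.4476, 0.0199, 0.0281]
tcp_rot: [-0.0, 0.037, 0.999, -0.0]
force: [0.8, -1.1, -3.8]
opening: 0.0228
finger_force: 60.4
```

move_arm --offset '[[0.002,-0.01,0],[0,0.009,0],[0,0.003,0],[0,0.003,0],[0,0.003,0]]' --turn '[[0,0,0],[0,0,0],[0,0,0],[0,0,0],[0,0,0]]'

```text
t: 19.05
ee_pos: [0.4461, 0.0275, 0.0281]
tcp_rot: [-0.0, 0.037, 0.999, -0.0]
force: [0.4, -4.0, -4.0]
opening: 0.0229
finger_force: 60.5
```

move_arm --offset '[[0,-0.01,0],[0,0.009,0],[0,0.003,0],[0,0.003,0],[0,0.003,0]]' --turn '[[0,0,0],[0,0,0],[0,0,0],[0,0,0],[0,0,0]]'

```text
t: 19.68
ee_pos: [0.4459, 0.032, 0.0281]
tcp_rot: [-0.001, 0.039, 0.999, -0.005]
force: [-2.0, -17.7, 1.1]
opening: 0.0226
finger_force: 61.4
```

move_arm --offset '[[0,-0.01,0],[0,0.006,0],[0,0.002,0],[0,0.001,0]]' --turn '[[0,0,0],[0,0,0],[0,0,0],[0,0,0]]'

```text
t: 20.18
ee_pos: [0.4458, 0.0319, 0.0281]
tcp_rot: [-0.001, 0.038, 0.999, -0.004]
force: [-2.0, -13.5, 0.1]
opening: 0.0227
finger_force: 61.2
```

move_arm --offset '[[0,0.001,0]]' --turn '[[0,0,0]]'

```text
t: 20.3
ee_pos: [0.4457, 0.032, 0.0281]
tcp_rot: [-0.001, 0.039, 0.999, -0.005]
force: [-2.8, -15.8, 0.7]
opening: 0.0229
finger_force: 61.3
```

move_arm --offset '[[0,-0.01,0],[0,0.007,0],[0,0.003,0],[0,0.001,0]]' --turn '[[0,0,0],[0,0,0],[0,0,0],[0,0,0]]'

```text
t: 20.8
ee_pos: [0.4457, 0.0321, 0.0282]
tcp_rot: [-0.001, 0.039, 0.999, -0.006]
force: [-2.9, -20.1, 2.1]
opening: 0.0229
finger_force: 61.5
```

move_arm --offset '[[0,-0.01,0],[0,0.007,0],[0,0.003,0],[0,0,0]]' --turn '[[0,0,0],[0,0,0],[0,0,0],[0,0,0]]'

```text
t: 21.3
ee_pos: [0.4457, 0.0322, 0.0282]
tcp_rot: [-0.001, 0.039, 0.999, -0.006]
force: [-2.5, -17.9, 1.2]
opening: 0.0228
finger_force: 61.4
```

The wedge has stopped advancing under 18–20 N taps (TCP y at 0.0320–0.0322). I back off and return the hammer.

move_arm --offset '[[0,-0.02,0],[0,-0.035,0],[0,-0.04,-0.02],[0,-0.04,-0.02],[0,0,0]]' --turn '[[0,0,0],[0,0,0],[0,0,0],[0,0,0],[0,0,0]]'

```text
t: 21.92
ee_pos: [0.4389, -0.0993, 0.0695]
tcp_rot: [0.002, 0.039, 0.999, 0.0]
force: [-0.2, 0.4, -4.1]
opening: 0.0225
finger_force: 60.7
```

```bash
python3 goto.py .5030 -.3588 .0105 190
python3 - <<'E'
from h import *
im,d=manip.read_camera('top');P=pts('top',d)
a=cv2.resize(im[200:305,145:305],None,fx=5,fy=5,interpolation=cv2.INTER_CUBIC);save('jig2.png',a)
E
```

```text
pos [ 0.4389 -0.0993  0.0695] yaw 175.57 q6 -0.146 F [-0.2  0.4 -4.1]
turn units [-1.000e-04  4.000e-03 -2.405e-01] offset after turn [-0.0181 -0.2667  0.059 ]
```

View pics/jig2.png

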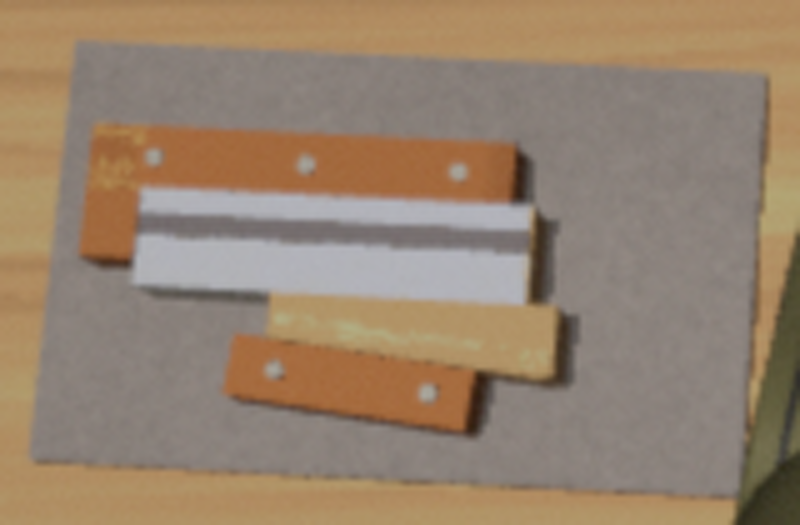

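The wedge (270–555, 335) is seated between the cleat and the rail, and the rail lies along the stop's face (y ≈ 190–205). Now I return the hammer.

move_arm --offset '[[0,0,0],[0,0,0],[-0.003,-0.0445,0],[-0.003,-0.0445,0],[-0.003,-0.0445,0]]' --turn '[[0,0.002,-0.12],[0,0.002,-0.12],[0,0,0],[0,0,0],[0,0,0]]'

```text
t: 22.6
ee_pos: [0.4696, -0.2266, 0.067]
tcp_rot: [-0.003, -0.09, 0.996, 0.001]
force: [0.2, 0.4, -4.0]
opening: 0.0228
finger_force: 61.0
```

move_arm --offset '[[-0.003,-0.0445,0],[-0.003,-0.0445,0],[-0.003,-0.0445,0.01],[0,0,0.02],[0,0,0]]' --turn '[[0,0,0],[0,0,0],[0,0,0],[0,0,0],[0,0,0]]'

```text
t: 23.22
ee_pos: [0.4998, -0.3546, 0.0347]
tcp_rot: [-0.005, -0.089, 0.996, 0.003]
force: [-0.3, -0.5, -4.8]
opening: 0.0232
finger_force: 61.0
```

```bash
python3 goto.py .5030 -.3588 .0105 190
```

```text
pos [ 0.4998 -0.3546  0.0347] yaw -169.77 q6 -0.795 F [-0.3 -0.5 -4.8]
turn units [ 0.0064 -0.0083  0.0038] offset after turn [-0.0024 -0.0047  0.0242]
```

move_arm --offset '[[-0.002,-0.004,0.01],[0,0,0.008],[0,0,0.003],[0,0,0]]' --turn '[[0.003,-0.004,0],[0,0,0],[0,0,0],[0,0,0]]'

```text
t: 23.72
ee_pos: [0.5037, -0.3609, 0.0166]
tcp_rot: [-0.0, -0.089, 0.996, -0.001]
force: [-0.3, 0.8, -4.4]
opening: 0.0226
finger_force: 61.2
```

```bash
python3 goto.py .5030 -.3588 .0105 190
```

```text
pos [ 0.5037 -0.3609  0.0166] yaw -169.84 q6 -0.798 F [-0.3  0.8 -4.4]
turn units [-0.0019 -0.0008  0.0027] offset after turn [0.0003 0.0022 0.0061]
```

move_arm --offset '[[0,0.001,0.002],[0,0,0.002],[0,0,0]]' --turn '[[0,0,0],[0,0,0],[0,0,0]]'

```text
t: 24.1
ee_pos: [0.5035, -0.3602, 0.0126]
tcp_rot: [-0.0, -0.088, 0.996, -0.001]
force: [-0.7, -0.4, -5.8]
opening: 0.023
finger_force: 61.2
```

move_arm --offset '[[0,0,0.001],[0,0,0.0005],[0,0,0]]' --turn '[[0,0,0],[0,0,0],[0,0,0]]'

```text
t: 24.48
ee_pos: [0.5037, -0.3604, 0.0116]
tcp_rot: [-0.0, -0.088, 0.996, -0.001]
force: [-0.8, -0.6, -1.5]
opening: 0.023
finger_force: 61.7
```

Contact: the weight has moved onto the mat. I release to a partial opening, rise, and check.

move_arm --offset '[[0,0,0],[0,0,0],[0,0,0],[0,0,-0.01],[0,0,-0.03]]' --turn '[[0,0,0],[0,0,0],[0,0,0],[0,0,0],[0,0,0]]' --claw 0.3

```text
t: 25.1
ee_pos: [0.5025, -0.3592, 0.0506]
tcp_rot: [-0.002, -0.088, 0.996, 0.0]
force: [-0.2, 0.0, 0.8]
opening: 0.0599
finger_force: 0.0
```

move_arm --offset '[[0,0,-0.04],[0,0,-0.05],[0.05,0,-0.03],[0.06,0,0],[0.06,0,0]]' --turn '[[0,0,0],[0,0,0],[0,0,0],[0,0,0],[0,0,0]]'

```text
t: 25.72
ee_pos: [0.3353, -0.3905, 0.1728]
tcp_rot: [0.001, -0.089, 0.996, -0.002]
force: [0.3, -0.9, 0.6]
opening: 0.06
finger_force: 0.0
```

move_arm --offset '[[0.05,-0.03,0],[0,0,0]]' --turn '[[0,0,0],[0,0,0]]'

```text
t: 25.98
ee_pos: [0.2897, -0.4303, 0.1725]
tcp_rot: [-0.0, -0.085, 0.996, -0.002]
force: [0.7, 0.3, 0.1]
opening: 0.0598
finger_force: 0.0
```

```bash
python3 - <<'E'
from h import *
s=manip.get_state();print(s['t'],s['ee_pos'],s['force'].round(1))
im,d=manip.read_camera('top');save('end.png',im)
P=pts('top',d);z=P[...,2];hs=cv2.cvtColor(im,cv2.COLOR_RGB2HSV).astype(int)
box=np.zeros(z.shape,bool);box[215:330,395:485]=1
h=box&(z>.014)&(z<.06);hd=h&(hs[...,1]>120);k=h&(hs[...,1]<90)
print(rect(P[hd]),rect(P[k]),np.median(z[hd]))
E
```

```text
25.975 [ 0.28971271 -0.43026432  0.17250817] [0.7 0.3 0.1]
(array([ 0.4678, -0.3699]), 0.1373, 0.0303, 8.74) (array([ 0.5276, -0.3573]), 0.0918, 0.0866, 101.02) 0.03729931642950468
```

View pics/end.png

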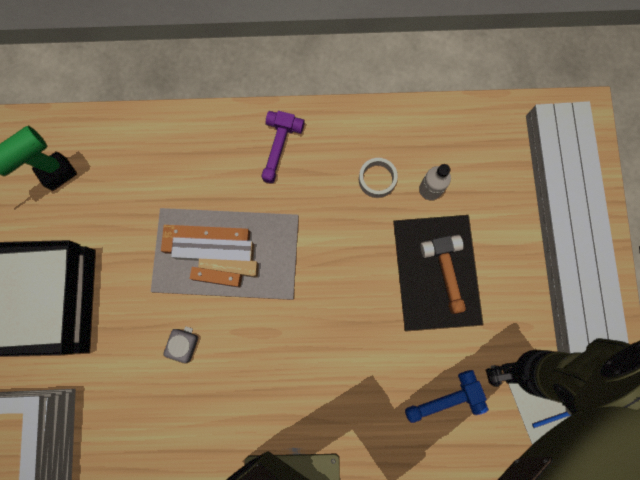

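The hammer lies flat on the mat, with its head at (442,247). The wedge is seated at (228,267), and the bystanders are where they started.

```bash
python3 -c "
from workcell import manip
print(manip.sign_off())"
```

```text
the job is handed in; nothing more can be done
None
```

I handed the job in at about 26 s: the wedge stopped advancing under 18–20 N taps with the rail up against the stop, the hammer lies flat on the mat, and the other things on the bench are where they were; partway through I laid the hammer back once to regrasp it, because joint 6 had reached the end of its range (3.1405 rad) while pushing the wedge.

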